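# Take the rolling pin out of its narrow-mouthed box and hold it over the pastry board

## Robot

A 6-joint arm with a two-finger parallel gripper is mounted at the origin on a cart in front of the work surface, level with it; the furniture and walls round the work are solid. World frame = base frame: x ahead of the robot, y to its left, z up, the work surface at z = 0. Lengths are in m, angles in rad, forces in N, time in s.
With the tool pointing down it reaches from about 0.2 to 0.875 m from the base axis. Payload 3.4 kg.
Tool frame: the origin (TCP) lies at the very end of the fingers, on their centre line; the grasp point (between the pads) lies 19 mm behind it (manip.tcp_to_grasp is the distance from the TCP to the grasp point, in m); z points along the fingers, y is the line along which they close (so a half turn about z gives the same grasp; the last joint's range is limited). The gripper opens to 94 mm and grips with 3 to 60 N. Pads are 16 mm wide; open, the fingers measure 119 mm over their backs; the gripper's body (75 mm by 177 mm) begins 78 mm behind the grasp point.
Start: joints at [1.123, 0.276, 1.505, -0, 1.361, -0.121], TCP at [0.185, 0.545, 0.205] pointing down, gripper open.
Joint ranges: [-2.89, 2.89], [-0.75, 2.08], [0.22, 2.7], [-1.18, 4.32], [0.11, 2.71], [-2.7, 2.7]. Speed limits (rad/s): [2.57, 2.57, 3.14, 3.14, 3.14, 3.14].

## Interface

Orientations are given as a unit quaternion [x, y, z, w].
In Python, from bench import manip gives the robot as it stands.
- The arm moves only by the tool carry_out, never from a script. Its argument "rows" is a list that holds one entry, the list of rows, each a list of 4 numbers: the shift along the tool's x, y, z in m, then the turn about the tool's z in degrees. In form: [[[tx, ty, tz, yaw], ...]]. A call has 1 to 12 rows; each row is the pose to reach, as a shift and turn from the pose commanded when the call began, along the tool's axes at that moment; what a row does not reach only later rows make up. A row lasts 1/12 s, in which the tool goes at most 41.7 mm and 7.16 degrees, less where a joint would pass 70% of its speed; a pose out of reach is approached as far as the arm can. A call with a gripper value outside its range is refused whole. "grip" is the gripper command: -1 is fully open, 1 is shut, values between are in proportion, set as the call begins (left out, the last holds). The fingers move at their own pace and stop on an object; "force" is the grip in N (left out, the last holds). Time passes only in rows, so rows that repeat a pose let the fingers close. It gives the time, the measured TCP pose, the force, the opening and the grip force at its end, in the units of the state.
- manip.sense(): the state, without advancing time (a new reading comes with each control period).
- manip.capture(name): name is "scene" or "top"; returns the picture (384x512x3 uint8, red, green, blue); there is no depth.
- manip.camera_params(name): a dict with "camera_matrix" (3x3 intrinsics, pixels), "T" (4x4, takes a point from camera to world coordinates). Camera axes: x right, y down, z forward; pixel columns grow to the right and rows downward; lengths in m; the calibration is good to about 2 mm. A picture is of the moment at which its call begins. camera_params takes no time and is no camera call.
- manip.finish_job(): hands the job in; it is judged then, once.
The state is a dict: "time": time; "q": joint angles; "joint_vel": joint speeds; "joint_efforts": joint torques, N m; "position": TCP position; "tcp_rot": TCP orientation; "contact_force": force on the tool from outside, world axes, zero at the start; "torque": the same for the moment, N m; "grip_width": finger opening in m; "finger_force": force on a finger pad.
Only numpy, scipy, OpenCV 4.12 (cv2) and the standard library are available. Lean on these libraries where they do the work, as an engineer would, in place of code of your own. Each camera call takes 0.05 s, during which the arm holds its last target. There are 200 camera calls.

## Task

The wooden rolling pin lies in the storage box and is longer than the box's mouth: take it out through the mouth (slide one end under a cover, tip the other end up and draw it out slantwise) and bring it over the pastry board. Finish while still holding it in the gripper, steady and level, along the board's long side, above the middle of the board and about a hand's breadth or more clear of it, with the pin touching nothing but the gripper. Leave the mug, jar, tin and spice jar where they stand.

Things in the scene. Friction and masses are not known exactly. Their poses are not given: they have to be found in the camera images.
- rolling_pin: Plain straight wooden rolling pin, a round rod 250 mm long, 26 mm in diameter, no handles, 0.08 to 0.15 kg. Origin at its middle, on its axis; y runs along the rod (it can roll, so x and z may point anywhere). It lies level on the box's inner floor, along the box, up to 35 mm off the middle lengthwise, one or both ends under the covers.
- pin_end_a (a point): Centre of the pin's end face at its +y end (125 mm from the middle).
- pin_end_b (a point): Centre of the pin's end face at its -y end.
- pin_box: Fixed low wooden storage box, outside 146 (x) x 366 (y, long side) x 74 mm high. Origin: centre of its underside, z up. Floor and walls 8 mm; inside 130 x 350 mm, 58 mm high from floor to the underside of the covers. Four floor cleats (8 x 12, 6 mm high, centred at x +-20, y +-90 mm) keep the pin from rolling.
- box_mouth (a point): Centre of the box's mouth, level with the top of the covers (74 mm above the box's origin, same axes). Two fixed covers 8 mm thick roof over both ends at full width and leave a mouth 190 mm long (y -95 to +95 mm) and 130 mm wide between the side walls.
- pastry_board: Fixed flat wooden board 170 (x) x 300 (y, long side) x 16 mm thick with rounded edges, lying on the dark cooktop (4 mm higher than the worktop) to the robot's left. A microwave hangs behind it, its underside about 0.46 m above the worktop: keep the forearm clear. Origin at the centre of its underside, z up.
- mug_2: Bystander: white mug with a handle, 83 x 113 x 93 mm, origin at the centre of its underside.
- jar_1: Bystander: clear jar with a black lid, 63 mm wide, 94 mm high, origin at the centre of its underside.
- tin_1: Bystander: food tin, 75 mm wide, 58 mm high, origin at the centre of its underside.
- spice_jar_2: Bystander: small spice jar with a dark cap, 40 mm wide, 105 mm high, origin at the centre of its underside.

How it is judged:
By the outcome, as a careful person would: the job done as asked, in the order asked, and still so for the second after the job is handed in, while the arm keeps its last pose, push and grip.
It also fails if it takes over 48 s, if anything falls off the work surface, if the arm or the gripper's body presses on something with over 40 N, if the wrist force passes 120 N, or if a joint passes its speed limit or range.

## Working session

There is one attempt and no reset: what is moved stays moved. The work goes in short steps, Python scripts to look and compute and a tool call to move; the robot and the scene stay as the last step left them, time stands still between calls to the robot, and variables do not carry over. Pictures are saved under pics/ and viewed, at most 10 in all, crops included, and the job is handed in when it is done.

Besides the shell and the picture viewer there is one more tool, called after ">>>" as name(argument=value, ...), one argument or row to a line, values as JSON. carry_out: Moves the arm, as the interface text tells. Its arguments: {"type":"object","properties":{"rows":{"type":"array"},"grip":{"type":"number"},"force":{"type":"number"}},"required":["rows"]}

```bash
mkdir -p pics; cat > h.py <<'E'
import numpy as np, cv2
from bench import manip
def snap(n,f):
    im=manip.capture(n); cv2.imwrite('pics/'+f,cv2.cvtColor(im,cv2.COLOR_RGB2BGR)); return im
def ray(n,u,v,z):
    p=manip.camera_params(n);K=np.array(p['camera_matrix']);T=np.array(p['T'])
    d=T[:3,:3]@np.linalg.solve(K,[u,v,1.]);o=T[:3,3]
    return o+d*(z-o[2])/d[2]
def proj(n,P):
    p=manip.camera_params(n);K=np.array(p['camera_matrix']);T=np.linalg.inv(np.array(p['T']))
    c=T[:3,:3]@np.array(P)+T[:3,3];u=K@c;return u[:2]/u[2]
E
python3 - <<'E'
from h import *
a=snap('scene','s0.png');b=snap('top','t0.png')
for n in('scene','top'):
    p=manip.camera_params(n);print(n,np.round(p['camera_matrix'],1).tolist(),np.round(p['T'],3).tolist())
print(manip.sense())
E
```

```text
scene [[461.2, 0.0, 263.8], [0.0, 461.2, 195.6], [0.0, 0.0, 1.0]] [[0.426, -0.637, 0.643, -0.351], [-0.904, -0.285, 0.318, -0.521], [-0.019, -0.717, -0.697, 1.08], [0.0, 0.0, 0.0, 1.0]]
top [[487.1, 0.0, 259.4], [0.0, 487.1, 180.6], [0.0, 0.0, 1.0]] [[-0.027, -0.986, 0.165, 0.323], [-1.0, 0.026, -0.004, -0.054], [0.0, -0.165, -0.986, 1.601], [0.0, 0.0, 0.0, 1.0]]
{'time': 0.1, 'q': array([ 1.12301964e+00,  2.76527212e-01,  1.50596365e+00, -6.95447699e-06,
        1.36069681e+00, -1.21015664e-01]), 'joint_vel': array([-0.00063129, -0.00091044, -0.00201802, -0.00219364,  0.00143959,
       -0.00133191]), 'joint_efforts': array([ 1.77482128e-03, -4.05453193e+01, -2.37779206e+01,  7.01273954e-02,
        2.99760432e-02, -6.43395515e-05]), 'position': array([0.18436476, 0.54412553, 0.20471092]), 'tcp_rot': array([ 1.62653853e-01,  9.86682871e-01, -7.66430593e-04, -2.20500548e-04]), 'contact_force': array([-0.24143039,  0.53924078,  0.42595107]), 'torque': array([ 0.01403095, -0.0025436 , -0.03023752]), 'finger_force': 0.0, 'grip_width': 0.0939561938286084}
```

View pics/s0.png

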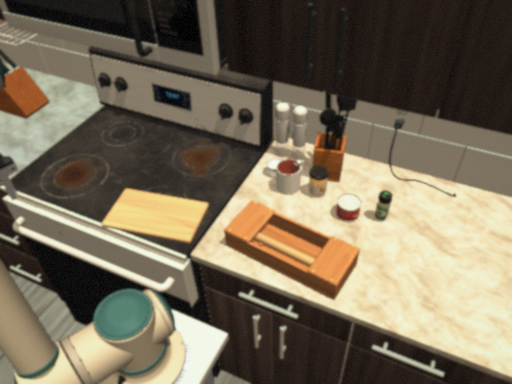

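View pics/t0.png

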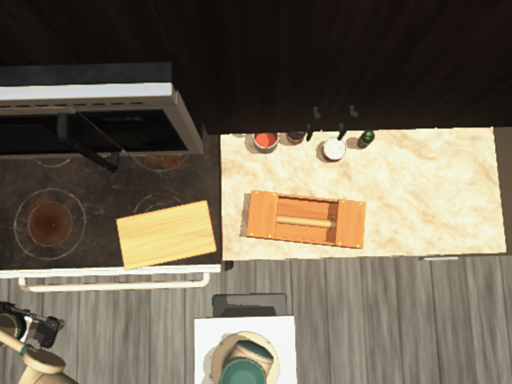

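The pictures show the box in the top view at about (246–366, 191–248), with the pin across its mouth from (276,219) to (337,225), both ends near or under the covers. The board is at (117–216, 202–268). The bystanders are behind the box.

```bash
cat > m.py <<'E'
from h import *
b=cv2.imread('pics/t0.png');h=cv2.cvtColor(b,cv2.COLOR_BGR2HSV)
for p in [(262,215),(350,222),(300,205),(305,222),(290,220),(165,235),(305,235),(230,200)]: print(p,h[p[1],p[0]])
def big(m,x0,x1,y0,y1):
    k=np.zeros_like(m);k[y0:y1,x0:x1]=m[y0:y1,x0:x1]
    c=max(cv2.findContours(k,0,2)[0],key=cv2.contourArea);return c
m=cv2.inRange(h,(3,150,60),(16,255,255))
c=big(m,235,380,180,260);r=cv2.minAreaRect(c);bx=cv2.boxPoints(r)
W=[ray('top',*p,.072)[:2] for p in bx];print('box',bx.round(1).tolist(),np.round(W,3).tolist(),'c',np.mean(W,0).round(4),[round(float(np.linalg.norm(W[i]-W[i-1])),3) for i in range(4)])
m=cv2.inRange(h,(15,80,100),(30,255,255))
c=big(m,100,222,190,280);bx=cv2.boxPoints(cv2.minAreaRect(c))
W=[ray('top',*p,.018)[:2] for p in bx];print('board',np.round(W,3).tolist(),'c',np.mean(W,0).round(4),[round(float(np.linalg.norm(W[i]-W[i-1])),3) for i in range(4)])
s=cv2.imread('pics/s0.png')
A=cv2.resize(b[180:260,235:380],None,fx=5,fy=5,interpolation=2);B=cv2.resize(s[195:300,215:365],None,fx=5,fy=5,interpolation=2)
cv2.imwrite('pics/cA.png',A);cv2.imwrite('pics/cB.png',B)
E
python3 m.py
```

```text
(262, 215) [ 15 153 244]
(350, 222) [ 15 152 244]
(300, 205) [ 14 158 242]
(305, 222) [ 23 108 246]
(290, 220) [ 23 106 246]
(165, 235) [ 25 102 244]
(305, 235) [ 14 158 242]
(230, 200) [ 25  46 245]
box [[245.89999389648438, 236.0], [250.6999969482422, 190.5], [365.70001220703125, 202.6999969482422], [360.8999938964844, 248.1999969482422]] [[0.405, -0.014], [0.548, -0.032], [0.499, -0.394], [0.357, -0.37]] c [ 0.4522 -0.2027] [0.36, 0.144, 0.365, 0.144]
board [[0.476, 0.419], [0.532, 0.115], [0.36, 0.08], [0.306, 0.379]] c [0.4185 0.2481] [0.174, 0.309, 0.175, 0.304]
```

View pics/cA.png

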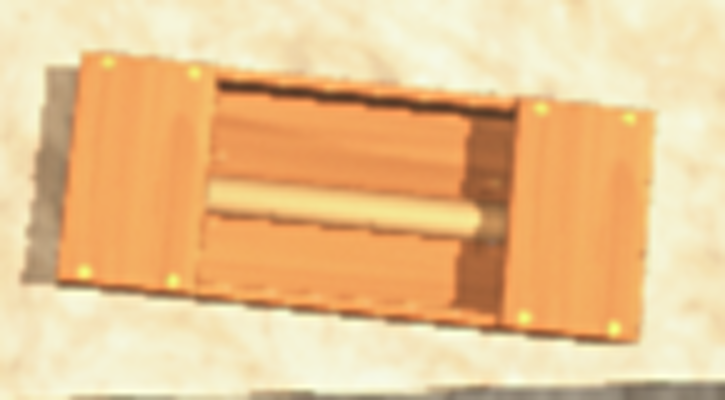

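View pics/cB.png

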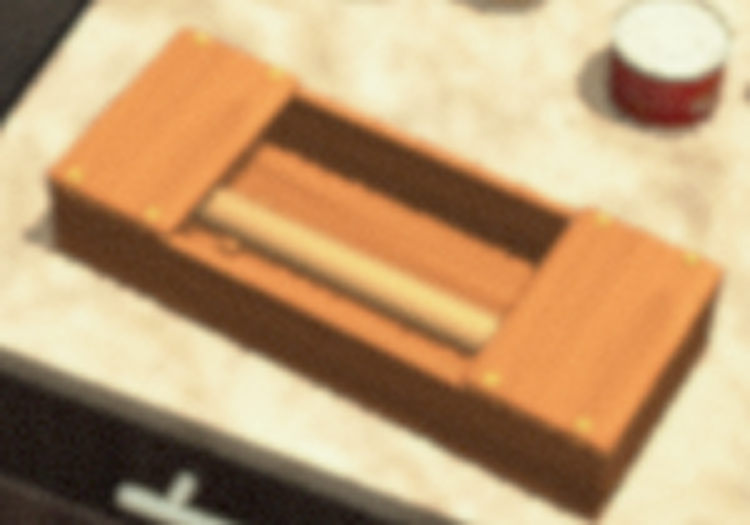

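```bash
cat >> h.py <<'E'
from scipy.spatial.transform import Rotation as R
def go(P,ydir):
    s=manip.sense();M=R.from_quat(s['tcp_rot']).as_matrix()
    d=M.T@(np.array(P)-s['position']); l=M.T@np.array([*ydir,0.])
    a=np.degrees(np.arctan2(-l[0],l[1])); a=(a+90)%180-90
    print('t',round(s['time'],2),'pos',s['position'].round(4),'shift',d.round(4),'yaw',round(a,2),'q',s['q'].round(2),'tooly',M[:,1].round(3),'F',s['contact_force'].round(1),s['grip_width'],s['finger_force'])
C=np.array([.4522,-.2027]);by=np.array([.134,.991]);by/=np.linalg.norm(by);bxx=np.array([by[1],-by[0]])
def tobox(P): d=np.array(P[:2])-C; return np.array([d@bxx,d@by])
E
python3 - <<'E'
from h import *
# pin in top, colour mask
for n,f,roi in(('top','t0.png',(270,345,205,240)),('scene','s0.png',(245,325,225,270))):
    h=cv2.cvtColor(cv2.imread('pics/'+f),cv2.COLOR_BGR2HSV);x0,x1,y0,y1=roi
    m=cv2.inRange(h[y0:y1,x0:x1],(18,60,120),(30,135,255))
    c=max(cv2.findContours(m,0,2)[0],key=cv2.contourArea)
    p=cv2.boxPoints(cv2.minAreaRect(c))+[x0,y0]
    print(n,p.round(1).tolist(),[tobox(ray(n,*q,.021)).round(4).tolist() for q in p])
print('scene end',tobox(ray('scene',255,235.5,.021)),'cover edge proj', proj('scene',[*(C+95*.001*by),.066]),proj('scene',[*(C+95*.001*by),.074]))
print(C+by*.015)
go([*(C+by*.015),.14],bxx)
E
```

```text
top [[276.6, 220.2], [277.2, 215.6], [330.3, 221.5], [329.8, 226.1]] [[-0.0086, 0.0891], [0.0065, 0.0889], [0.0059, -0.0843], [-0.0091, -0.0839]]
scene [[257.9, 236.4], [259.7, 232.6], [314.1, 258.7], [312.2, 262.6]] [[-0.0086, 0.1055], [0.0071, 0.1092], [0.0065, -0.0786], [-0.0084, -0.0807]]
scene end [-0.010292    0.11480613] cover edge proj [262.00765616 225.95323968] [261.94717104 224.12929121]
[ 0.45420996 -0.18783527]
t 0.1 pos [0.1844 0.5441 0.2047] shift [-0.4905 -0.6065  0.0656] yaw 78.98 q [ 1.12  0.28  1.51 -0.    1.36 -0.12] tooly [ 0.321  0.947 -0.002] F [-0.2  0.5  0.4] 0.0939561938286084 0.0
```

>>> carry_out(
  rows=[
    [[-0.12,-0.15,0,20],[-0.25,-0.3,0,40],[-0.37,-0.46,0,60],[-0.48,-0.58,0.03,79],[-0.48,-0.58,0.03,79],[-0.48,-0.58,0.03,79],[-0.48,-0.58,0.03,79],[-0.48,-0.58,0.03,79],[-0.48,-0.58,0.03,79],[-0.48,-0.58,0.03,79],[-0.48,-0.58,0.03,79],[-0.48,-0.58,0.03,79]],
  ],
  grip=-0.2,
  force=15,
)

```text
time: 1.1
position: [0.3622, 0.0758, 0.1875]
tcp_rot: [0.755, 0.656, 0.0, 0.0]
contact_force: [0.3, 1.0, 0.2]
grip_width: 0.0565
finger_force: 0.0
```

```bash
python3 -c "
from h import *
go([*(C+by*.04-bxx*.001),.11],bxx)"
```

```text
t 1.1 pos [0.3622 0.0758 0.1875] shift [-0.2234  0.1265  0.0775] yaw -0.27 q [ 0.02 -0.03  1.92  0.    1.25  0.16] tooly [ 0.99  -0.139  0.   ] F [0.3 1.  0.2] 0.056475813777704144 0.0
```

>>> carry_out(
  rows=[
    [[-0.223,0.126,0.04,0],[-0.223,0.126,0.07,0],[-0.223,0.126,0.07,0],[-0.223,0.126,0.07,0],[-0.223,0.126,0.07,0],[-0.223,0.126,0.07,0],[-0.223,0.126,0.07,0],[-0.223,0.126,0.07,0],[-0.223,0.126,0.07,0],[-0.223,0.126,0.07,0]],
  ],
)

```text
time: 1.93
position: [0.4563, -0.1587, 0.1176]
tcp_rot: [0.753, 0.658, 0.0, -0.001]
contact_force: [0.1, 0.9, 0.9]
grip_width: 0.0567
finger_force: 0.0
```

```bash
python3 -c "
from h import *
go([*(C+by*.04-bxx*.001),.011],bxx)
a=snap('scene','s1.png');b=snap('top','t1.png')
cv2.imwrite('pics/c1.png',np.hstack([cv2.resize(x,None,fx=3,fy=3)[:,:,::-1] for x in (a[170:310,215:345],b[160:300,240:370])]))"
```

```text
t 1.93 pos [ 0.4563 -0.1587  0.1176] shift [-0.0043  0.001   0.1066] yaw 0.0 q [-0.48  0.21  1.83  0.    1.1  -0.35] tooly [ 0.991 -0.134 -0.001] F [0.1 0.9 0.9] 0.05668563917866262 0.0
```

View pics/c1.png

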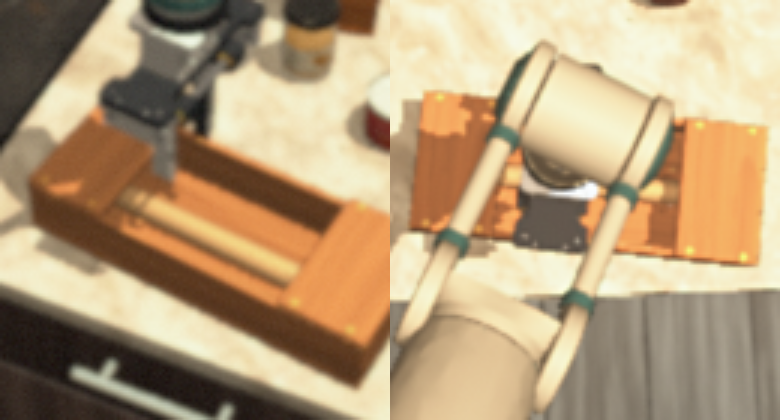

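The fingers stand above the pin on both sides (left panel near (170,180)) and the mouth is clear below. I'll go down and grip.

>>> carry_out(
  rows=[
    [[-0.004,0.001,0.03,0],[-0.004,0.001,0.06,0],[-0.004,0.001,0.085,0],[-0.004,0.001,0.1,0],[-0.004,0.001,0.106,0],[-0.004,0.001,0.106,0],[-0.004,0.001,0.106,0],[-0.004,0.001,0.106,0]],
  ],
)

```text
time: 2.7
position: [0.4587, -0.1643, 0.0129]
tcp_rot: [0.753, 0.658, 0.001, 0.001]
contact_force: [0.2, -0.3, -0.5]
grip_width: 0.0564
finger_force: 0.0
```

>>> carry_out(
  rows=[
    [[0,0,0,0],[0,0,0,0],[0,0,0,0],[0,0,0,0],[0,0,0,0],[0,0,0,0]],
  ],
  grip=1,
  force=15,
)

```text
time: 3.2
position: [0.4574, -0.1642, 0.0117]
tcp_rot: [0.753, 0.658, -0.0, -0.0]
contact_force: [-1.1, -0.0, 3.5]
grip_width: 0.0252
finger_force: 15.0
```

```bash
python3 -c "
from h import *
go([*(C+by*.04-bxx*.001),.011],bxx)"
```

```text
t 3.2 pos [ 0.4574 -0.1642  0.0117] shift [ 0.0012 -0.001   0.0007] yaw -0.03 q [-0.49  0.34  1.97  0.    0.83 -0.35] tooly [ 0.991 -0.135 -0.   ] F [-1.1 -0.   3.5] 0.025194013348525193 15.000253657344729
```

>>> carry_out(
  rows=[
    [[-0.01,0,0,0],[-0.02,0,0,0],[-0.03,0,0,0],[-0.03,0,0,0],[-0.03,0,0,0]],
  ],
)

```text
time: 3.62
position: [0.4541, -0.196, 0.0117]
tcp_rot: [0.754, 0.657, -0.0, 0.001]
contact_force: [-0.4, -1.2, 1.6]
grip_width: 0.0253
finger_force: 15.0
```

```bash
cat > v.py <<'E'
from h import *
import sys
go([*(C+by*.04-bxx*.001),.011],bxx)
a=snap('scene',sys.argv[1])
h=cv2.cvtColor(a,cv2.COLOR_RGB2HSV)
x0,x1,y0,y1=240,325,222,275
m=cv2.inRange(h[y0:y1,x0:x1],(18,60,100),(30,140,255))
for c in cv2.findContours(m,0,2)[0]:
    if cv2.contourArea(c)>15:
        p=cv2.boxPoints(cv2.minAreaRect(c))+[x0,y0]
        print(p.round(1).tolist(),[tobox(ray('scene',*q,.021)).round(3).tolist() for q in p])
cv2.imwrite('pics/z'+sys.argv[1],cv2.resize(a[190:300,215:345],None,fx=5,fy=5)[:,:,::-1])
E
python3 v.py s2.png
```

```text
t 3.62 pos [ 0.4541 -0.196   0.0117] shift [ 0.0331 -0.002   0.0006] yaw -0.09 q [-0.55  0.35  1.95 -0.    0.84 -0.41] tooly [ 0.991 -0.136  0.001] F [-0.4 -1.2  1.6] 0.025312712474617853 14.99907941557467
[[233.8, 265.1], [240.4, 252.2], [282.1, 273.7], [275.5, 286.7]] [[-0.135, 0.105], [-0.086, 0.115], [-0.087, -0.028], [-0.134, -0.035]]
[[287.0, 248.0], [288.6, 244.8], [314.6, 257.8], [313.0, 261.0]] [[-0.001, 0.008], [0.012, 0.01], [0.01, -0.078], [-0.002, -0.08]]
```

View pics/zs2.png

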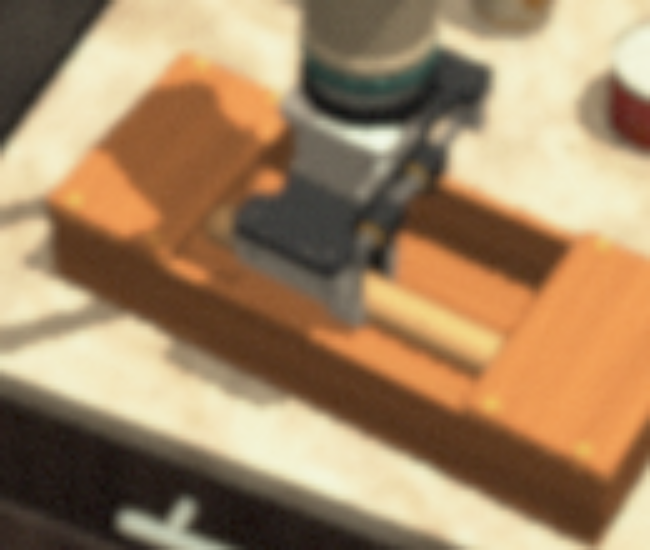

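The pin follows the gripper without resistance. Its +y end is still at the cover edge, at crop (212,215), so I'll keep sliding and watch the force.

>>> carry_out(
  rows=[
    [[-0.01,0,0,0],[-0.02,0,0,0],[-0.02,0,0,0],[-0.02,0,0,0]],
  ],
)

```text
time: 4.0
position: [0.451, -0.2155, 0.0117]
tcp_rot: [0.753, 0.658, -0.001, 0.001]
contact_force: [-0.8, -2.8, 3.1]
grip_width: 0.025
finger_force: 15.0
```

```bash
python3 v.py s3.png
```

```text
t 4.0 pos [ 0.451  -0.2155  0.0117] shift [ 0.0528 -0.0016  0.0006] yaw -0.02 q [-0.58  0.36  1.94 -0.    0.84 -0.45] tooly [ 0.991 -0.134  0.001] F [-0.8 -2.8  3.1] 0.024966747998901494 14.999142503365874
[[234.2, 265.6], [240.6, 252.8], [282.2, 273.6], [275.8, 286.4]] [[-0.136, 0.102], [-0.088, 0.114], [-0.087, -0.028], [-0.133, -0.035]]
[[291.6, 250.8], [293.4, 247.2], [314.6, 257.8], [312.8, 261.4]] [[-0.003, -0.009], [0.012, -0.007], [0.01, -0.078], [-0.004, -0.08]]
[[308.0, 226.0], [311.6, 218.8], [327.6, 226.8], [324.0, 234.0]] [[0.108, -0.002], [0.141, 0.003], [0.137, -0.055], [0.105, -0.059]]
```

View pics/zs3.png

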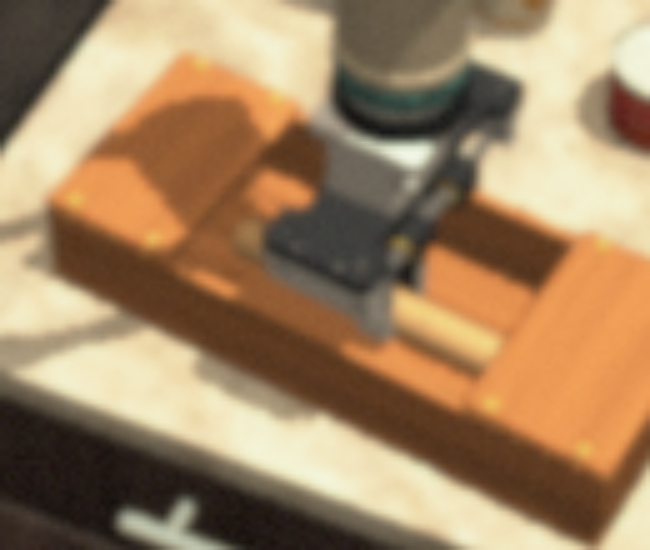

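The +y end is now visible at about px (263,236), which is y ≈ +0.088 in the box. I'll slide 6 mm more and then lift in steps, letting the cover edge tip the pin.

>>> carry_out(
  rows=[
    [[-0.006,0,0,0],[-0.006,0,0,0],[-0.006,0,-0.01,0],[-0.006,0,-0.02,0],[-0.006,0,-0.03,0],[-0.006,0,-0.038,0],[-0.006,0,-0.038,0]],
  ],
)

```text
time: 4.63
position: [0.4503, -0.2196, 0.0503]
tcp_rot: [0.753, 0.658, 0.0, 0.0]
contact_force: [-0.1, -0.3, -1.6]
grip_width: 0.0256
finger_force: 15.0
```

>>> carry_out(
  rows=[
    [[0,0,-0.007,0],[0,0,-0.014,0],[0,0,-0.021,0],[0,0,-0.021,0],[0,0,-0.021,0]],
  ],
)

```text
time: 5.05
position: [0.4503, -0.2199, 0.0709]
tcp_rot: [0.753, 0.658, 0.0, 0.0]
contact_force: [-0.1, 0.3, -0.6]
grip_width: 0.0257
finger_force: 15.0
```

```bash
sed -i 's/a\[190:300/a[170:290/' v.py; python3 v.py s4.png
```

```text
t 5.05 pos [ 0.4503 -0.2199  0.0709] shift [ 0.0573 -0.0015  0.0599] yaw -0.02 q [-0.59  0.28  1.86  0.    0.99 -0.46] tooly [ 0.991 -0.134  0.001] F [-0.1  0.3 -0.6] 0.02571016008568659 14.999379843939096
[[234.2, 265.3], [240.8, 252.4], [282.2, 273.6], [275.5, 286.6]] [[-0.135, 0.103], [-0.086, 0.114], [-0.087, -0.028], [-0.134, -0.035]]
[[292.7, 237.8], [295.3, 234.2], [319.5, 252.0], [316.9, 255.6]] [[0.042, 0.014], [0.059, 0.014], [0.037, -0.08], [0.021, -0.08]]
[[302.4, 223.2], [306.0, 216.0], [327.6, 226.8], [324.0, 234.0]] [[0.109, 0.018], [0.142, 0.024], [0.137, -0.055], [0.105, -0.059]]
```

View pics/zs4.png

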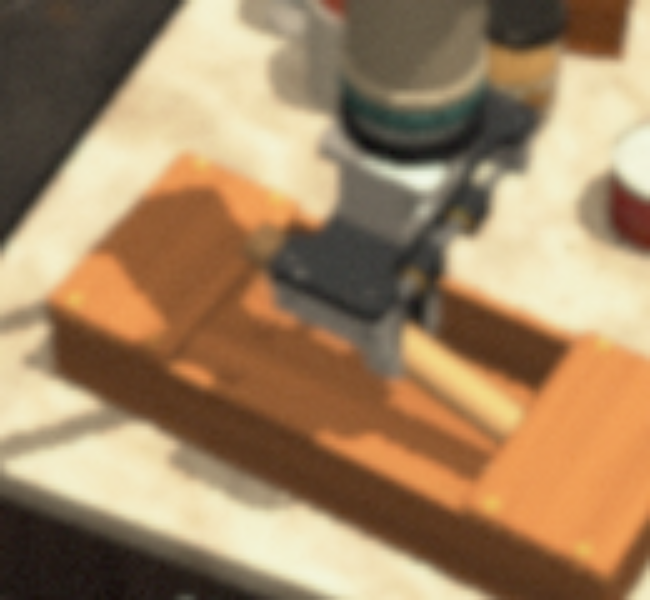

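The pin is tilted: its +y end, at crop (262,240), is above the cover, and its lower end is still under the -y cover. Next I'll draw it out slantwise and then lift.

>>> carry_out(
  rows=[
    [[0.015,0,-0.0055,0],[0.03,0,-0.011,0],[0.045,0,-0.0165,0],[0.06,0,-0.022,0],[0.075,0,-0.0275,0],[0.09,0,-0.033,0],[0.1,0,-0.037,0],[0.1,0,-0.037,0]],
  ],
)

```text
time: 5.77
position: [0.464, -0.1194, 0.1081]
tcp_rot: [0.753, 0.659, 0.0, 0.0]
contact_force: [0.3, -1.1, -0.6]
grip_width: 0.025
finger_force: 15.0
```

>>> carry_out(
  rows=[
    [[0,0,-0.02,0],[0,0,-0.05,0],[0,0,-0.08,0],[0,0,-0.11,0],[0,0,-0.11,0],[0,0,-0.11,0]],
  ],
)

```text
time: 6.27
position: [0.4645, -0.1218, 0.2187]
tcp_rot: [0.753, 0.658, 0.001, 0.002]
contact_force: [-0.2, -0.8, -2.3]
grip_width: 0.0252
finger_force: 15.0
```

```bash
python3 -c "
from h import *
B=np.array([.4185,.2481]);e=np.array([-.0553,.3015]);e/=np.linalg.norm(e)
print('board y',e)
go([*(B+e*.025),.2],[e[1],-e[0]])
a=snap('scene','s5.png')
cv2.imwrite('pics/zs5.png',cv2.resize(a[110:290,150:370],None,fx=3,fy=3)[:,:,::-1])"
```

```text
board y [-0.18040677  0.98359209]
t 6.27 pos [ 0.4645 -0.1218  0.2187] shift [ 0.3841 -0.1033  0.0178] yaw -18.14 q [-0.4   0.12  1.67 -0.    1.34 -0.27] tooly [ 0.991 -0.135  0.003] F [-0.2 -0.8 -2.3] 0.025249903564849845 14.99943554168567
```

View pics/zs5.png

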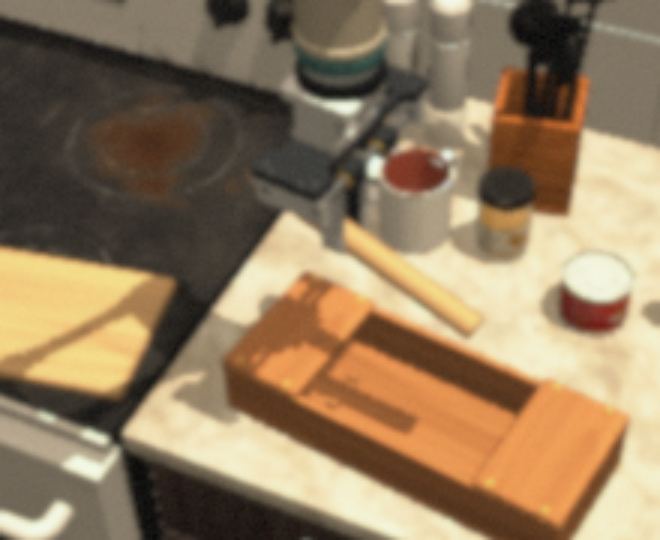

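The pin is clear of the box, tilted about 20° with its low end at crop (475,325). The bystanders haven't moved. I'll carry it over the board.

>>> carry_out(
  rows=[
    [[0.03,-0.008,0,-2],[0.068,-0.018,0,-4],[0.106,-0.029,0,-6],[0.144,-0.039,0.01,-8],[0.182,-0.049,0.02,-10],[0.22,-0.06,0.03,-12],[0.258,-0.07,0.04,-14],[0.296,-0.08,0.05,-16],[0.334,-0.09,0.06,-18],[0.364,-0.1,0.07,-18],[0.384,-0.103,0.078,-18],[0.384,-0.103,0.078,-18]],
  ],
)

```text
time: 7.32
position: [0.4105, 0.2759, 0.1358]
tcp_rot: [0.639, 0.769, -0.002, -0.002]
contact_force: [-0.1, 0.1, -0.3]
grip_width: 0.0253
finger_force: 15.0
```

```bash
cat >>h.py <<'E'
B=np.array([.4185,.2481]);e=np.array([-.0553,.3015]);e/=np.linalg.norm(e)
E
python3 -c "
from h import *
print('micro',ray('top',100,155,.46))
go([*(B+e*.025),.03],[e[1],-e[0]])
a=snap('scene','s6.png');b=snap('top','t6.png')
cv2.imwrite('pics/zs6.png',np.hstack([cv2.resize(x,None,fx=3,fy=3)[:,:,::-1] for x in (a[110:270,90:220],b[150:310,100:230])]))"
```

```text
micro [0.58633019 0.32130984 0.46      ]
t 7.32 pos [0.4105 0.2759 0.1358] shift [-0.0038  0.0035  0.1058] yaw 0.1 q [0.45 0.21 1.78 0.   1.16 0.27] tooly [ 0.983  0.182 -0.006] F [-0.1  0.1 -0.3] 0.025333978692675292 14.999854036141187
```

View pics/zs6.png

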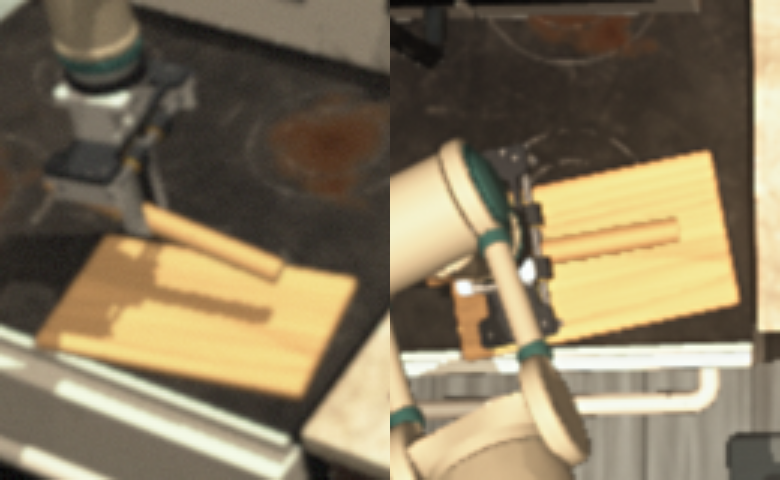

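The pin is over the board, in line with its long side, with its low end at top-crop (680,230). I'll lower it so the board pushes it level in the pads, then check.

>>> carry_out(
  rows=[
    [[-0.002,0.002,0.025,0],[-0.004,0.003,0.05,0],[-0.004,0.003,0.065,0],[-0.004,0.003,0.075,0],[-0.004,0.003,0.085,0],[-0.004,0.003,0.094,0],[-0.004,0.003,0.102,0],[-0.004,0.003,0.108,0],[-0.004,0.003,0.108,0]],
  ],
)

```text
time: 8.17
position: [0.4163, 0.2693, 0.0306]
tcp_rot: [0.641, 0.767, -0.001, -0.0]
contact_force: [0.5, -0.5, -1.0]
grip_width: 0.0258
finger_force: 15.0
```

>>> carry_out(
  rows=[
    [[0,0,0.002,0],[0,0,0.004,0],[0,0,0.004,0],[0,0,0.004,0]],
  ],
)

```text
time: 8.5
position: [0.4169, 0.2703, 0.0278]
tcp_rot: [0.641, 0.768, 0.0, 0.0]
contact_force: [0.4, -0.9, 0.0]
grip_width: 0.0254
finger_force: 15.0
```

```bash
python3 -c "
from h import *
b=snap('top','t7.png')
go([*(B+e*.0),.0235],[e[1],-e[0]])
print(ray('top',196,226,.033))
cv2.imwrite('pics/zs7.png',cv2.resize(b[190:280,100:230],None,fx=5,fy=5)[:,:,::-1])"
```

```text
t 8.55 pos [0.417  0.2704 0.0279] shift [-0.0222 -0.0025  0.0044] yaw -0.1 q [ 0.44  0.33  1.93 -0.    0.88  0.26] tooly [0.984 0.179 0.001] F [-0.3 -0.6 -0.3] 0.02517978411999966 14.998845770023763
[0.44291601 0.14685409 0.033     ]
```

>>> carry_out(
  rows=[
    [[0,0,0.002,0],[0,0,0.004,0],[0,0,0.004,0],[0,0,0.004,0]],
  ],
)

```text
time: 8.88
position: [0.417, 0.2706, 0.0239]
tcp_rot: [0.641, 0.768, 0.001, 0.0]
contact_force: [0.4, 0.5, 3.8]
grip_width: 0.026
finger_force: 15.0
```

```bash
python3 -c "
from h import *
b=snap('top','t8.png')
go([*(B+e*.0),.0235],[e[1],-e[0]])
h=cv2.cvtColor(b,cv2.COLOR_RGB2HSV)
a=snap('scene','s8.png')
cv2.imwrite('pics/zs8.png',np.hstack([cv2.resize(x,None,fx=3,fy=3)[:,:,::-1] for x in (a[130:270,90:220],b[160:300,100:230])]))"
```

```text
t 8.93 pos [0.417  0.2706 0.0239] shift [-0.0224 -0.0026  0.0004] yaw -0.12 q [0.44 0.34 1.93 0.   0.87 0.26] tooly [0.984 0.178 0.001] F [-0.5  0.3  3.3] 0.02531522284419502 14.999045329168439
```

View pics/zs8.png

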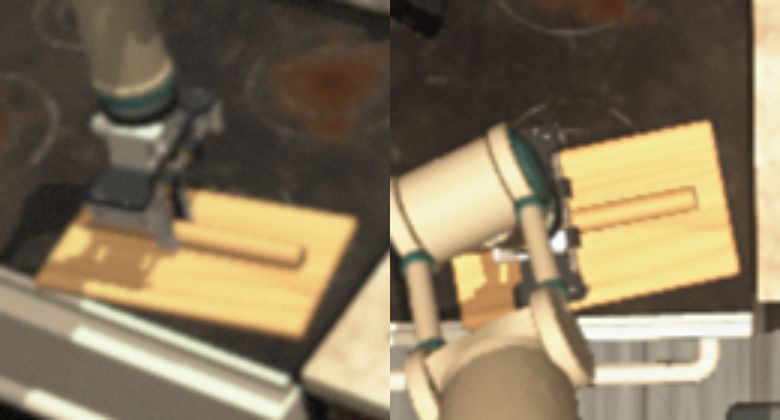

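The pin lies level on the board, with its -y end at top-crop (695,200), px ≈ (202,227). I've reached the picture limit, so I'll work from numbers from here on. Next I'll measure that end and regrip nearer the middle.

```bash
cat > pe.py <<'E'
from h import *
import sys
def end(f,z,n='top'):
    # sharpest edge along the predicted pin axis gives the -y end
    im=cv2.GaussianBlur(cv2.imread('pics/'+f),(3,3),0).astype(float)
    s=manip.sense();g=s['position'][:2]
    t=np.arange(.08,.2,.001);out=[]
    for off in(-.004,0,.004):
        I=[]
        for k in t:
            u,v=proj(n,[*(g-e*k+off*np.array([e[1],-e[0]])),z]);I.append(cv2.getRectSubPix(im.astype(np.float32),(1,1),(float(u),float(v)))[0,0])
        G=np.linalg.norm(np.gradient(cv2.GaussianBlur(np.array(I),(1,7),0),axis=0),axis=1)
        j=np.argsort(-G)[:1];out.append((t[j[0]].round(3),G[j[0]].round(1)))
    return out
E
python3 -c "
from pe import *
print(end('t8.png',.033),end('s8.png',.033,'scene'));print(((manip.sense()['position'][:2]-B)@e).round(4))
h=cv2.cvtColor(cv2.imread('pics/t8.png'),cv2.COLOR_BGR2HSV)
print(h[226,194:212].tolist())
print('px end',ray('top',201.7,226.7,.033), (manip.sense()['position'][:2]-ray('top',201.7,226.7,.033)[:2])@e)"
```

```text
[(np.float64(0.175), np.float32(26.4)), (np.float64(0.174), np.float32(25.9)), (np.float64(0.174), np.float32(25.9))] [(np.float64(0.182), np.float32(19.1)), (np.float64(0.182), np.float32(19.0)), (np.float64(0.182), np.float32(19.1))]
0.0224
[[24, 107, 245], [25, 103, 245], [25, 102, 245], [26, 100, 245], [26, 100, 245], [25, 102, 246], [23, 108, 243], [19, 127, 225], [20, 122, 217], [26, 100, 242], [26, 93, 246], [26, 94, 245], [26, 95, 245], [26, 95, 245], [26, 95, 245], [26, 95, 246], [24, 108, 249], [17, 135, 230]]
px end [0.44017805 0.12855845 0.033     ] 0.14392819799582549
```

>>> carry_out(
  rows=[
    [[0,0,0,0],[0,0,0,0],[-0.01,0,0,0],[-0.019,0,0,0],[-0.019,0,0,0]],
  ],
  grip=0.28,
)

```text
time: 9.4
position: [0.42, 0.2497, 0.0233]
tcp_rot: [0.641, 0.767, -0.001, 0.0]
contact_force: [-0.8, -0.2, 0.2]
grip_width: 0.0339
finger_force: 0.0
```

>>> carry_out(
  rows=[
    [[0,0,0,0],[0,0,0,0],[0,0,0,0],[0,0,0,0],[0,0,0,0]],
  ],
  grip=1,
  force=35,
)

```text
time: 9.82
position: [0.4201, 0.2517, 0.0235]
tcp_rot: [0.641, 0.768, 0.0, -0.0]
contact_force: [-0.2, 0.1, 0.5]
grip_width: 0.025
finger_force: 35.0
```

>>> carry_out(
  rows=[
    [[-0.001,0,-0.005,0],[-0.002,0,-0.02,0],[-0.003,0,-0.04,0],[-0.003,0,-0.06,0],[-0.003,0,-0.08,0],[-0.003,0,-0.1,0],[-0.003,0,-0.12,0],[-0.003,0,-0.135,0],[-0.003,0,-0.145,0],[-0.003,0,-0.145,0],[-0.003,0,-0.145,0]],
  ],
)

```text
time: 10.73
position: [0.4206, 0.2486, 0.1687]
tcp_rot: [0.641, 0.768, 0.0, 0.0]
contact_force: [-0.1, 0.5, -0.9]
grip_width: 0.0251
finger_force: 35.0
```

```bash
python3 -c "
from pe import *
go([*B,.17],[e[1],-e[0]])
g=manip.sense()['position']
for n,f in(('top','t9.png'),('scene','s9.png')):
    a=snap(n,f);h=cv2.cvtColor(a,cv2.COLOR_RGB2HSV)
    for dz in(-.02,-.01,0,.01,.02):   # is the -y end seen at predicted pixel?
        print(n,dz,proj(n,[*(g[:2]-e*.125),g[2]+.0093+dz]).round(1))
    u,v=proj(n,[*(g[:2]-e*.125),g[2]+.0093]).round().astype(int)
    print('H',*h[v-10:v+11:2,u-14:u+11:2,1].tolist(),sep='\n')
"
```

```text
t 10.73 pos [0.4206 0.2486 0.1687] shift [-0.0002 -0.0022 -0.0013] yaw -0.11 q [0.39 0.17 1.74 0.   1.23 0.21] tooly [0.984 0.178 0.001] F [-0.1  0.5 -0.9] 0.025100329620494605 34.99848034232855
top -0.02 [197.7 222.6]
top -0.01 [197.3 222.4]
top 0 [196.9 222.1]
top 0.01 [196.4 221.8]
top 0.02 [196.  221.5]
H
[97, 96, 96, 98, 105, 107, 106, 106, 105, 102, 102, 102, 107]
[106, 108, 108, 108, 103, 102, 101, 105, 106, 107, 108, 105, 106]
[106, 103, 104, 105, 106, 106, 110, 104, 103, 101, 101, 106, 110]
[109, 114, 114, 116, 130, 136, 135, 108, 108, 110, 108, 108, 103]
[135, 140, 140, 137, 132, 125, 132, 117, 105, 102, 103, 102, 103]
[125, 121, 114, 107, 102, 100, 109, 128, 103, 105, 103, 102, 101]
[100, 101, 103, 107, 112, 116, 124, 131, 101, 103, 103, 101, 99]
[116, 122, 129, 135, 139, 139, 133, 110, 99, 97, 96, 94, 95]
[145, 143, 133, 111, 105, 100, 95, 97, 97, 99, 101, 103, 106]
[109, 107, 98, 99, 99, 101, 102, 108, 110, 112, 113, 112, 110]
[102, 104, 107, 111, 113, 114, 114, 113, 112, 112, 112, 111, 110]
scene -0.02 [186.3 185.7]
scene -0.01 [185.9 183.2]
scene 0 [185.4 180.7]
scene 0.01 [184.9 178.2]
scene 0.02 [184.4 175.6]
H
[40, 58, 52, 52, 53, 52, 49, 56, 61, 94, 108, 118, 132]
[98, 65, 46, 47, 57, 58, 59, 55, 54, 70, 90, 111, 120]
[127, 125, 125, 120, 116, 101, 83, 60, 53, 53, 66, 62, 82]
[113, 113, 116, 117, 122, 126, 126, 121, 76, 48, 50, 53, 56]
[127, 124, 121, 119, 115, 115, 121, 129, 88, 72, 51, 50, 61]
[133, 133, 135, 133, 129, 126, 129, 126, 87, 46, 54, 51, 55]
[129, 129, 132, 133, 135, 133, 136, 123, 76, 58, 55, 60, 52]
[65, 78, 96, 103, 107, 118, 121, 103, 56, 48, 50, 53, 42]
[35, 46, 59, 59, 52, 61, 67, 65, 53, 52, 57, 46, 56]
[55, 42, 47, 41, 54, 37, 52, 64, 69, 46, 49, 51, 51]
[52, 49, 57, 55, 50, 40, 48, 54, 56, 58, 43, 50, 53]
```

The pin's -y end is within about 1 px of where a level pin would put it in both views. It's about 145 mm clear of the board and centred. I'll let it settle and hand in.

>>> carry_out(
  rows=[
    [[0,0,0,0],[0,0,0,0],[0,0,0,0],[0,0,0,0]],
  ],
)

```text
time: 11.17
position: [0.4205, 0.2485, 0.1681]
tcp_rot: [0.641, 0.768, -0.0, -0.0]
contact_force: [-0.6, 0.5, -1.4]
grip_width: 0.0251
finger_force: 35.0
```

```bash
python3 -c "
from h import *
go([*B,.17],[e[1],-e[0]]);print(manip.finish_job())"
```

```text
t 11.17 pos [0.4205 0.2485 0.1681] shift [-0.0001 -0.002  -0.0019] yaw -0.12 q [0.39 0.17 1.74 0.   1.23 0.21] tooly [ 0.984  0.178 -0.001] F [-0.6  0.5 -1.4] 0.02508538734632913 34.99839540570974
the job is handed in; nothing more can be done
None
```

The job is handed in at 11.2 s: the pin is out of the box and held level and steady along the board's long side, about 145 mm above its middle; to level it I rested it on the board and regripped it, and I viewed 11 pictures, one over the limit of 10.

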